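Fetch the brass nut from behind the cartons

ROBOT

A 6-joint arm with a two-finger parallel gripper is mounted at the origin on a cart in front of the work surface, level with it; the furniture and walls round the work are solid. World frame = base frame: x ahead of the robot, y to its left, z up, the work surface at z = 0. Lengths are in m, angles in rad, forces in N, time in s.
With the tool pointing down it reaches from about 0.375 to 0.9 m from the base axis. Payload 3.1 kg.
Tool frame: the origin (TCP) lies at the very end of the fingers, on their centre line; the grasp point (between the pads) lies 19 mm behind it; z points along the fingers, y is the line along which they close (so a half turn about z gives the same grasp; the last joint's range is limited). The gripper opens to 85 mm and grips with 20 to 120 N. Pads are 22 mm wide; open, the fingers measure 114 mm over their backs; the gripper's body (76 mm by 85 mm) begins 54 mm behind the grasp point. The pads swing forward as they close: fully open they stand 13 mm farther back than shut.
Start: joints at [-1.355, 0.527, 1.433, -0, 1.181, -0.178], TCP at [0.24, -0.577, 0.231] pointing down, gripper open.
Joint ranges: [-3.08, 3.08], [-0.75, 2.2], [0.22, 2.44], [-1.43, 4.57], [0, 2.65], [-2.85, 2.85]. Speed limits (rad/s): [2.79, 2.79, 3.14, 3.14, 3.14, 3.14].

INTERFACE

Orientations are given as a unit quaternion [x, y, z, w].
In Python, from station import sense, snapshot, camera_params, sign_off gives the robot as it stands.
- The arm moves only by the shell command python3 -m handwheel 'ROWS' [OPENING] [FORCE]. ROWS is JSON, a list that holds one entry, the list of rows, each a list of 4 numbers: the shift along the tool's x, y, z in units of 25 mm (1.0 is 25 mm), then the turn about the tool's z in units of 6 degrees (1.0 is 6 degrees). A call has 1 to 20 rows; each row shifts and turns the commanded pose from where the row before left it, along the tool's axes as they then stand; what a row does not reach is not made up. A row lasts 1/8 s, in which the tool goes at most 62.5 mm and 10.7 degrees, less where a joint would pass 70% of its speed; a pose out of reach is approached as far as the arm can. A call is refused whole if a number of a shift passes 1 or a number of a turn 1, either way. A call with a gripper value outside its range is refused whole. OPENING is the finger opening in mm, from 0 to 85.4, set as the call begins (- or left out, the last holds). The fingers move at their own pace and stop on an object; FORCE is the grip in N (left out, the last holds). Time passes only in rows, so rows that do not move let the fingers close. It gives the time, the measured TCP pose, the force, the opening and the grip force at its end, in the units of the state.
- sense(): the state, without advancing time (a new reading comes with each control period).
- snapshot(name): name is "side" or "top" or "wrist"; returns (picture, depth): 420x560x3 uint8, red, green, blue; 420x560 float32, m along the optical axis (not along the pixel's ray), 0 where there is no reading.
- camera_params(name): a dict with "mtx" (3x3 intrinsics, pixels), "D" ([k1, k2, p1, p2, k3] as OpenCV has them; the pictures are not rectified), "extrinsics" (4x4, takes a point from camera to world coordinates); the wrist camera has in their place "hand_eye" (4x4, takes a point from camera to tool coordinates, whose origin is the TCP and whose axes are the flange's). Camera axes: x right, y up, looking along -z (the intrinsics and any distortion apply to the point x, -y, -z); pixel columns grow to the right and rows downward; lengths in m; the calibration is good to about 2 mm. A picture is of the moment at which its call begins: read the wrist's pose just before it. camera_params takes no time and is no camera call.
- sign_off(): hands the job in; it is judged then, once.
The state is a dict: "t": time; "q": joint angles; "qd": joint speeds; "tau": joint torques, N m; "tcp_pos": TCP position; "tool_rot": TCP orientation; "force": force on the tool from outside, world axes, zero at the start; "ft_torque": the same for the moment, N m; "finger_gap": opening from 0.0 (shut) to 1.0 (fully open); "gripper_force": force on a finger pad.
Only numpy, scipy, OpenCV 4.12 (cv2) and the standard library are available. Lean on these libraries where they do the work, as an engineer would, in place of code of your own. Each camera call takes 0.05 s, during which the arm holds its last target. There are 200 camera calls.

TASK

A customer wants the big brass nut that stands behind the two cartons on the white display stand. First set both cartons aside, upright and fully on the cork mat, and only then put the brass nut flat on the white spot in the middle of the round green mat while the cartons are still aside; after that stand each carton back centred and square on the pad of its own colour, turned as it stood before. Leave the steel nut and the brass coupling where they are and do not tip a carton over.

Things in the scene. Friction and masses are not known exactly. Their poses are not given: they have to be found in the camera images.
- yellow_carton: Yellow and black carton, 62 x 62 x 80 mm tall, loose, about 0.22 kg; origin at the centre of its underside, z up, x and y square to its sides. It starts centred and square (its axes along those of its pad) on the yellow pad. Best gripped across x or y in its upper third.
- red_carton: Red and white carton, 50 mm (its x) x 60 mm (its y) x 90 mm tall, loose, about 0.22 kg; origin at the centre of its underside, z up, x and y square to its sides. It starts centred and square (its axes along those of its pad) on the red pad. Best gripped across x or y in its upper third.
- brass_nut: Pale gold brass hexagon nut lying flat on the display stand behind one of the cartons; 24 mm across flats, 28 mm across corners, 14 mm tall, about 30 g, loose. The steel nut is 80 mm beside it. Origin at the centre of its underside, z up; one pair of flats faces along its +x and -x. While the cartons stand, a gripper's body would strike them.
- steel_nut: Silver-grey hexagon nut, 20 mm across flats, 23 mm across corners, 11 mm tall, loose, lying on the display stand 80 mm beside the brass nut. Origin at the centre of its underside. To be left alone.
- yellow_pad: Fixed plain yellow square pad, 76 x 76 x 3 mm, on the display stand: home of the yellow carton. Origin at the centre of its underside (8 mm above the counter), its top is 3 mm above that; x points to the back of the stand, y to its left. The stand: a fixed white board, 180 mm (x) by 240 mm (y), top 8 mm above the counter, with a blue lip 20 mm high along its back.
- red_pad: Fixed plain red square pad, 76 x 76 x 3 mm, beside the yellow one on the same stand: home of the red carton. Origin at the centre of its underside (8 mm above the counter), its top is 3 mm above that; x points to the back of the stand, y to its left. The pads are 105 mm apart between centres; the nuts lie 55 mm behind the line of their centres.
- side_mat: Fixed rectangular cork mat with a thin dark edge, 140 mm (x) by 260 mm (y), 4 mm thick, on the counter: the side area for the cartons. Origin at the centre of its underside. Empty at the start.
- customer_mat: Fixed round mat, 90 mm across, 4.5 mm thick, green with a black rim and a white ring, and a white spot of 36 mm diameter in its middle. Origin at the centre of its underside. Empty at the start.
- quick_coupler: Brass quick coupling standing upright, 34 mm across, 52 mm tall, loose, about 0.16 kg; origin at the centre of its underside. It stands on the counter nearer the robot than the round mat. To be left alone.

How it is judged:
By the outcome, as a careful person would: the job done as asked, in the order asked, and still so for the second after the job is handed in, with the robot touching nothing.
It also fails if it takes over 134 s, if anything falls off the work surface, if the arm or the gripper's body presses on something with over 40 N, if the wrist force passes 120 N, or if a joint passes its speed limit or range.

## Working session

There is one attempt and no reset: what is moved stays moved. The work goes in short steps, Python scripts to look and compute and a shell command to move; the robot and the scene stay as the last step left them, time stands still between calls to the robot, and variables do not carry over. Pictures are saved under pics/ and viewed, at most 14 in all, crops included, and the job is handed in when it is done.

```bash
ls; mkdir -p pics
python3 - <<'E'
from station import *
import cv2,numpy as np
s=sense();print({k:np.round(v,3).tolist() for k,v in s.items()})
for n in ("side","top"):
    p,d=snapshot(n);cv2.imwrite(f"pics/{n}0.png",p[:,:,::-1]);np.savez(f"{n}0.npz",p=p,d=d)
    c=camera_params(n);print(n,{k:np.round(v,4).tolist() for k,v in c.items()})
print(camera_params("wrist"))
E
```

```text
pics
{'t': 0.0, 'q': [-1.356, 0.528, 1.434, -0.0, 1.181, -0.179], 'qd': [0.002, 0.0, -0.0, -0.0, 0.0, 0.001], 'tau': [-0.001, -44.235, -17.803, -0.0, 0.008, 0.0], 'tcp_pos': [0.24, -0.576, 0.23], 'tool_rot': [0.981, 0.196, -0.0, -0.001], 'force': [-0.508, 0.056, 0.149], 'ft_torque': [-0.002, -0.02, -0.042], 'gripper_force': 0.0, 'finger_gap': 0.996}
side {'mtx': [[421.9038, 0.0, 277.2373], [0.0, 421.9038, 208.631], [0.0, 0.0, 1.0]], 'D': [-0.0969, 0.0, 0.0, 0.0, 0.0], 'extrinsics': [[0.9997, 0.0014, -0.0255, 0.5175], [-0.0208, 0.6249, -0.7804, -0.8505], [0.0149, 0.7807, 0.6248, 0.6979], [0.0, 0.0, 0.0, 1.0]]}
top {'mtx': [[443.869, 0.0, 283.7685], [0.0, 443.869, 208.2704], [0.0, 0.0, 1.0]], 'D': [-0.1053, 0.0, 0.0, 0.0, 0.0], 'extrinsics': [[-0.0871, 0.9755, -0.202, 0.2898], [-0.9962, -0.0847, 0.0204, 0.0047], [0.0027, 0.203, 0.9792, 1.2753], [0.0, 0.0, 0.0, 1.0]]}
{'mtx': array([[310.78476794,   0.        , 280.4931085 ],
       [  0.        , 310.78476794, 211.2437077 ],
       [  0.        ,   0.        ,   1.        ]]), 'D': array([-0.03641009,  0.        ,  0.        ,  0.        ,  0.        ]), 'hand_eye': array([[-6.81231035e-04,  9.57134963e-01,  2.89641501e-01,
         7.47350296e-02],
       [ 9.99999528e-01,  4.51422660e-04,  8.60229979e-04,
        -1.20592954e-03],
       [ 6.92605452e-04,  2.89641950e-01, -9.57134819e-01,
        -1.42697188e-01],
       [ 0.00000000e+00,  0.00000000e+00,  0.00000000e+00,
         1.00000000e+00]])}
```

View pics/top0.png

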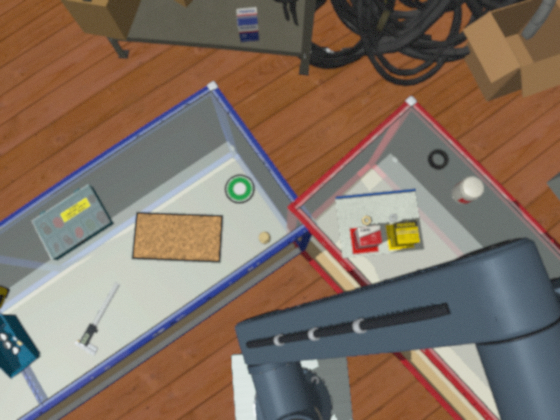

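View pics/side0.png

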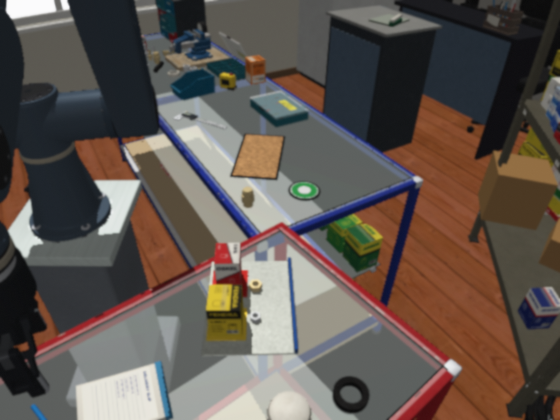

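The top view shows the stand at about (377,222), with red carton (367,238), yellow carton (404,235), brass nut (368,219) behind red and steel nut (394,218). The cork mat is at (178,237), the green mat at (240,188) and the coupler at (264,238). The side view agrees. Next I measure.

```bash
cat > h.py <<'E'
from station import *
import cv2,numpy as np
from scipy.spatial.transform import Rotation as R
def cloud(n,d,T=None):
    c=camera_params(n)
    if T is None: T=c["extrinsics"]
    v,u=np.indices(d.shape)
    xy=cv2.undistortPoints(np.stack([u,v],-1).reshape(-1,1,2).astype(float),c["mtx"],c["D"]).reshape(*d.shape,2)
    P=np.stack([xy[...,0]*d,-xy[...,1]*d,-d],-1)
    W=P@T[:3,:3].T+T[:3,3]; W[d<=0]=np.nan
    return W
def rect(W,m,nm):
    p=W[m]; p=p[np.isfinite(p[:,0])]
    if len(p)<5: print(nm,len(p));return
    r=cv2.minAreaRect((p[:,:2]*1000).astype(np.float32))
    print(nm,len(p),"rect c",np.round(r[0],1),"size",np.round(r[1],1),"ang",round(r[2],1),"z",np.round(np.percentile(p[:,2],[5,50,95])*1000,1))
def wrist():
    s=sense();T=np.eye(4);T[:3,:3]=R.from_quat(s["tool_rot"]).as_matrix();T[:3,3]=s["tcp_pos"]
    p,d=snapshot("wrist"); return p,d,cloud("wrist",d,T@camera_params("wrist")["hand_eye"])
def hsv(p): return [a.astype(int) for a in cv2.split(cv2.cvtColor(p,cv2.COLOR_RGB2HSV))]
E
python3 - <<'E'
from h import *
for n in("top","side"):
    f=np.load(n+"0.npz");p,d=f["p"],f["d"];W=cloud(n,d);h,s,v=hsv(p)
    X,Y,Z=np.moveaxis(W,-1,0)
    print(n)
    box=lambda u0,v0,u1,v1:np.pad(np.ones((v1-v0,u1-u0),bool),((v0,420-v1),(u0,560-u1)))
    B={'top':dict(cork=(125,205,230,268),green=(220,170,260,206),coup=(255,228,274,248),stand=(330,180,430,258)),
       'side':dict(cork=(225,128,290,185),green=(285,175,325,205),coup=(238,183,258,209),stand=(195,235,302,360))}[n]
    m=box(*B['cork']);rect(W,m&(h>5)&(h<22)&(s>80)&(Z<.05),'cork')
    m=box(*B['green']);rect(W,m&(h>45)&(h<90)&(s>80)&(Z<.05),'green')
    m=box(*B['coup']);rect(W,m&(Z>.035),'coup')
    m=box(*B['stand']);rect(W,m&(Z>.083)&(Z<.11),'redtop');rect(W,m&(Z>.07)&(Z<.11)&(h>20)&(h<35)&(s>120),'yeltop')
    rect(W,m&(Z>.07)&(Z<.11)&((h<8)|(h>170))&(s>120),'red hi')
    rect(W,m&(h>100)&(h<130)&(s>100)&(Z<.06)&(Z>-.01),'lip')
    rect(W,m&(h>12)&(h<30)&(s>60)&(Z<.035)&(Z>.012),'brass')
    rect(W,m&(s<60)&(Z<.025)&(Z>.014),'steel')
    for (u,v) in ([(300,210),(345,218),(212,90),(410,104),(305,235),(230,160),(100,330)] if n=='top' else [(284,230),(160,100),(415,180),(200,255)]): print((u,v),np.round(W[v,u],3))
E
python3 - <<'E'
import cv2
a=cv2.imread('pics/top0.png');cv2.imwrite('pics/c1.png',cv2.resize(a[150:290,220:440],None,fx=3.6,fy=3.6,interpolation=cv2.INTER_CUBIC))
E
```

```text
top
cork 3788 rect c [495.8 294.5] size [253.  131.5] ang 82.9 z [ 1.6  5.8 10. ]
green 295 rect c [624.5 103.3] size [68.8 68.1] ang 87.0 z [1.1 5.8 9.5]
coup 106 rect c [466.5  43. ] size [31.1 31.2] ang 85.5 z [37.5 51.7 56.7]
redtop 964 rect c [ 440.4 -295.2] size [ 60.4 167.3] ang 0.5 z [ 89.1  94.8 105. ]
yeltop 508 rect c [ 438.9 -346.2] size [64.8 56.7] ang 89.8 z [78.7 91.7 95.7]
red hi 218 rect c [ 426.  -243.6] size [30.7 64. ] ang 15.6 z [ 98.  102.  105.7]
lip 114 rect c [ 569.2 -293.7] size [  5.3 230.1] ang 1.1 z [16.8 21.3 25.1]
brass 179 rect c [ 447.2 -314.5] size [174.6  62.9] ang 51.3 z [12.3 16.9 32.1]
steel 192 rect c [ 498.7 -295. ] size [255.  215.9] ang 88.3 z [14.1 15.2 22.3]
(300, 210) [ 0.542 -0.068  0.009]
(345, 218) [ 0.506 -0.196  0.015]
(212, 90) [ 0.95  0.17 -0.  ]
(410, 104) [ 0.849 -0.443  0.006]
(305, 235) [ 0.493 -0.087 -0.175]
(230, 160) [0.715 0.126 0.   ]
(100, 330) [0.246 0.53  0.001]
side
cork 1781 rect c [495.3 290.2] size [260.8 132.6] ang 83.3 z [1.7 4.1 6.6]
green 212 rect c [621.3 101.9] size [72.6 68.8] ang 65.5 z [2.  4.2 6.3]
coup 117 rect c [467.1  34.9] size [30.3 28.3] ang 64.4 z [35.7 47.7 53.7]
redtop 1652 rect c [ 439.7 -298.7] size [166.9  62.8] ang 89.4 z [ 86.9  91.3 101.7]
yeltop 1012 rect c [ 439.5 -350.9] size [62.8 62.1] ang 89.8 z [74.3 90.2 92.3]
red hi 296 rect c [ 437.8 -245.6] size [49.  59.6] ang 0.7 z [ 98.7 100.6 102.2]
lip 240 rect c [ 551.5 -237.3] size [ 62.  353.9] ang 15.7 z [16.7 19.4 21.7]
brass 393 rect c [ 468.4 -329.1] size [163.4  68.8] ang 53.1 z [12.2 20.8 34.1]
steel 145 rect c [ 539.9 -288.3] size [230.5 129.1] ang 76.0 z [15.5 18.7 21.6]
(284, 230) [ 0.561 -0.069  0.004]
(160, 100) [ 0.095  0.716 -0.003]
(415, 180) [ 0.957  0.159 -0.002]
(200, 255) [ 0.22   0.491 -0.64 ]
```

View pics/c1.png

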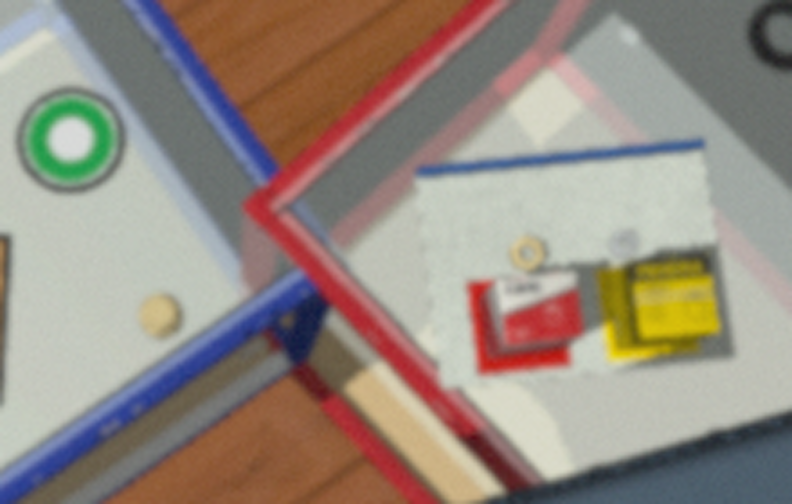

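The crop confirms the layout: brass nut behind the red carton, steel nut behind the yellow one, nothing tall in between. Now I turn the tool to heading 90° (closing along world x) and go above the stand.

```bash
python3 -m handwheel '[[[0,0,0,-1],[0,0,0,-1],[0,0,0,-1],[0,0,0,-1],[0,0,0,-1],[0,0,0,-1],[0,0,0,-1],[0,0,0,-1],[0,0,0,-1],[0,0,0,-1],[0,0,0,-1],[0,0,0,-0.23],[1,1,0,0],[1,1,0,0],[1,1,0,0],[1,1,0,0],[1,1,0,0],[1,1,0,0],[1,1,0,0],[1,1,0,0]]]' 85
python3 -m handwheel '[[[1,0,0,0],[1,0,0,0],[1,0,0,0],[1,0,0,0],[1,0,0,0],[0,0,0,0],[0,0,0,0]]]'
python3 - <<'E'
from h import *
p,d,W=wrist();cv2.imwrite("pics/w1.png",p[:,:,::-1]);np.savez("w1.npz",p=p,d=d,W=W)
E
```

```text
t: 2.6
tcp_pos: [0.4407, -0.3764, 0.2311]
tool_rot: [0.708, 0.706, 0.0, -0.0]
force: [0.8, 0.2, -0.6]
finger_gap: 0.997
gripper_force: 0.0
t: 3.48
tcp_pos: [0.4406, -0.2528, 0.2316]
tool_rot: [0.707, 0.707, -0.0, 0.001]
force: [-0.7, 0.7, 0.6]
finger_gap: 0.999
gripper_force: 0.0
```

View pics/w1.png

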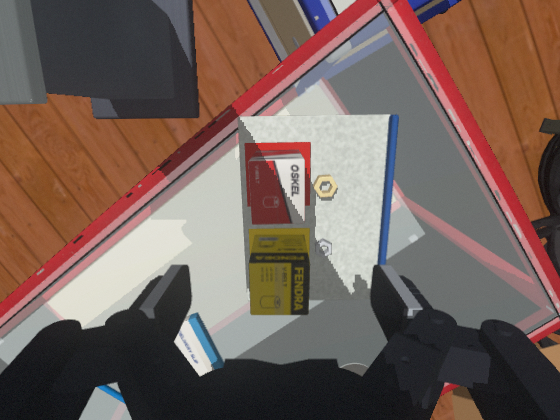

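The wrist view shows the stand clearly: the red carton top is at (278,188), the yellow top at (278,283), brass nut at (326,187), steel nut at (324,247), and the lip near (392,190).

Run:
```python
from h import *
f=np.load("w1.npz");p,d,W=f["p"],f["d"],f["W"];h,s,v=hsv(p);X,Y,Z=np.moveaxis(W,-1,0)
st=np.zeros_like(Z,bool);st[110:320,235:402]=1
rect(W,st&(Z>.096)&(Z<.112),"redtop");rect(W,st&(Z>.086)&(Z<.096)&(Y<-.31),"yeltop")
rect(W,st&(h>100)&(h<130)&(s>120)&(X>.52),"lip")
for nm,(u,w) in dict(brass=(326,187),steel=(324,247)).items():
    b=np.zeros_like(st);b[w-18:w+18,u-16:u+18]=1
    rect(W,b&(Z>.0155),nm)
    if nm=="brass":
        pts=W[b&(Z>.016)&(h>10)&(h<32)&(s>50)]*1000;hull=cv2.convexHull(pts[:,:2].astype(np.float32));print(len(pts),cv2.minEnclosingCircle(hull))
        a=np.arange(0,180,3)
        w_=[np.ptp(pts[:,:2]@[np.cos(np.radians(t)),np.sin(np.radians(t))]) for t in a];print(np.round(w_,1)[::2], "ang",a[::2])
b=st&((h<6)|(h>172))&(s>150)&(Z<.03)&(Z>.0);rect(W,b,"redpad")
b=st&((h>20)&(h<34))&(s>140)&(Z<.02)&(Z>.0);rect(W,b,"yelpad")
print("stand z",np.nanmedian(Z[130:140,330:370]))
```

```text
redtop 3566 rect c [ 437.6 -242.7] size [49.5 60.2] ang 1.2 z [ 99.9 101.1 102.2]
yeltop 3233 rect c [ 439.3 -347.6] size [62.2 62.5] ang 0.2 z [89.6 90.9 92. ]
lip 997 rect c [ 568.2 -265.2] size [  8.  181.3] ang 0.7 z [15.4 19.4 21. ]
brass 288 rect c [ 492.6 -254.1] size [24.2 26.8] ang 34.8 z [18.2 21.9 23.2]
272 ((492.1586608886719, -254.3927764892578), 13.463224411010742)
[25.6 25.7 25.5 25.2 24.6 23.9 23.7 24.7 25.5 26.3 26.7 26.9 26.8 26.3
 25.6 24.6 24.4 25.4 26.1 26.6 26.8 26.8 26.6 26.1 25.5 24.7 24.4 25.
 25.5 25.7] ang [  0   6  12  18  24  30  36  42  48  54  60  66  72  78  84  90  96 102
 108 114 120 126 132 138 144 150 156 162 168 174]
steel 176 rect c [ 484.7 -330.1] size [19.8 40.8] ang 62.5 z [16.6 19.  82.7]
redpad 874 rect c [ 432.3 -223.9] size [ 84.1 111.6] ang 1.5 z [ 7.4 11.1 12.5]
yelpad 594 rect c [ 438.8 -327.6] size [37.8 75.2] ang 89.5 z [ 9.9 11.2 18.1]
stand z 0.007992609141894758
```

```bash
python3 -m handwheel '[[[0.38,-0.12,0,-0.15],[0,0,1,0],[0,0,1,0],[0,0,1,0],[0,0,1,0],[0,0,1,0],[0,0,1,0],[0,0,0.8,0],[0,0,0,0],[0,0,0,0]]]' 85
python3 -m handwheel '[[[0,0,0,0],[0,0,0,0],[0,0,0,0],[0,0,0,0],[0,0,0,0],[0,0,0,0],[0,0,0,0],[0,0,0,0]]]' 42 35
```

```text
t: 4.78
tcp_pos: [0.4374, -0.2431, 0.0618]
tool_rot: [0.702, 0.712, 0.0, 0.0]
force: [0.3, 0.4, -0.4]
finger_gap: 0.995
gripper_force: 0.0
t: 5.78
tcp_pos: [0.4376, -0.2432, 0.0622]
tool_rot: [0.702, 0.712, 0.0, 0.001]
force: [0.1, 0.0, 6.7]
finger_gap: 0.588
gripper_force: 37.7
```

```bash
python3 -m handwheel '[[[0,0,-0.3,0],[0,0,-0.7,0],[0,0,-0.9,0],[0,0,-0.9,0],[0,0,-0.8,0],[0.3,0,0,0],[0.6,0.1,0,0],[1,0.15,0,0],[1,0.15,0,0],[1,0.15,0,0],[1,0.15,0,0],[1,0.15,0,0],[1,0.15,0,0],[1,0.15,0,0],[1,0.15,0,0],[1,0.15,0,0],[1,0.15,0,0],[1,0.15,0,0],[1,0.15,0,0],[1,0.15,0,0]]]'
python3 -m handwheel '[[[1,0.1,0,0],[1,0.1,0,0],[1,0.1,0,0],[1,0.1,0,0],[1,0.1,0,0],[1,0.1,0,0],[1,0.1,0,0],[1,0.1,0,0],[1,0.1,0,0],[0.7,0,0,0],[0.28,0,0,0],[0,0,0,0],[0,0,0,0]]]'
```

```text
t: 8.28
tcp_pos: [0.4815, 0.1072, 0.15]
tool_rot: [0.702, 0.713, -0.001, -0.001]
force: [-0.2, 0.0, -3.1]
finger_gap: 0.579
gripper_force: 37.0
t: 9.9
tcp_pos: [0.5019, 0.3544, 0.1511]
tool_rot: [0.702, 0.712, -0.001, -0.0]
force: [0.5, -0.3, -3.0]
finger_gap: 0.586
gripper_force: 37.0
```

```bash
python3 -m handwheel '[[[0,0,0.8,0],[0,0,1,0],[0,0,1,0],[0,0,0.6,0],[0,0,0.25,0],[0,0,0.12,0],[0,0,0,0],[0,0,0,0],[0,0,0,0]]]'
```

```text
t: 11.02
tcp_pos: [0.5024, 0.3554, 0.0576]
tool_rot: [0.702, 0.712, 0.001, 0.0]
force: [0.0, 0.8, -2.7]
finger_gap: 0.583
gripper_force: 36.9
```

```bash
python3 -m handwheel '[[[0,0,0.06,0],[0,0,0.04,0],[0,0,0,0],[0,0,0,0]]]'
```

```text
t: 11.52
tcp_pos: [0.5022, 0.3554, 0.0552]
tool_rot: [0.702, 0.712, 0.0, 0.0]
force: [-1.2, -0.5, 5.2]
finger_gap: 0.583
gripper_force: 37.6
```

```bash
python3 -m handwheel '[[[0,0,0,0],[0,0,0,0],[0,0,0,0],[0,0,0,0],[0,0,0,0],[0,0,-1,0],[0,0,-1,0],[0,0,-1,0],[0,0,-1,0],[0,0,-0.2,0],[-1,-0.1,0,0],[-1,-0.1,0,0],[-1,-0.1,0,0],[-1,-0.1,0,0],[-1,-0.1,0,0],[-1,-0.1,0,0],[-1,-0.1,0,0],[-1,-0.1,0,0],[-1,-0.1,0,0],[-1,-0.1,0,0]]]' 85
python3 -m handwheel '[[[-1,-0.1,0,0],[-1,-0.1,0,0],[-1,-0.1,0,0],[-1,-0.1,0,0],[-1,-0.1,0,0],[-1,-0.1,0,0],[-1,-0.1,0,0],[-1,-0.1,0,0],[-1,-0.1,0,0],[-1,-0.1,0,0],[-1,-0.1,0,0],[-1,-0.1,0,0],[-1,-0.1,0,0],[-1,-0.1,0,0],[-1,-0.1,0,0],[-1,-0.1,0,0],[-1,-0.1,0,0],[-1,-0.1,0,0],[-0.1,-0.1,0,0],[0,0,0,0]]]'
```

```text
t: 14.02
tcp_pos: [0.4801, 0.104, 0.1587]
tool_rot: [0.702, 0.712, -0.001, -0.001]
force: [0.3, -0.5, 1.1]
finger_gap: 0.99
gripper_force: 0.0
t: 16.52
tcp_pos: [0.4394, -0.3478, 0.1593]
tool_rot: [0.702, 0.712, 0.0, -0.001]
force: [0.1, 0.1, -1.0]
finger_gap: 0.996
gripper_force: 0.0
```

```bash
python3 -m handwheel '[[[0,0,1,0],[0,0,1,0],[0,0,1,0],[0,0,0.8,0],[0,0,0.4,0],[0,0,0,0],[0,0,0,0]]]'
python3 -m handwheel '[[[0,0,0,0],[0,0,0,0],[0,0,0,0],[0,0,0,0],[0,0,0,0],[0,0,0,0],[0,0,0,0]]]' 54 35
```

```text
t: 17.4
tcp_pos: [0.4404, -0.3484, 0.0553]
tool_rot: [0.702, 0.712, -0.0, 0.001]
force: [-0.5, 0.4, 0.5]
finger_gap: 0.992
gripper_force: 0.0
t: 18.27
tcp_pos: [0.4403, -0.3487, 0.0555]
tool_rot: [0.702, 0.712, -0.0, 0.001]
force: [0.2, 1.1, 5.9]
finger_gap: 0.723
gripper_force: 39.5
```

```bash
python3 -m handwheel '[[[0,0,-0.3,0],[0,0,-0.7,0],[0,0,-0.9,0],[0,0,-0.9,0],[0,0,-0.8,0],[0.3,0,0,0],[0.6,0.1,0,0],[1,0.1,0,0],[1,0.1,0,0],[1,0.1,0,0],[1,0.1,0,0],[1,0.1,0,0],[1,0.1,0,0],[1,0.1,0,0],[1,0.1,0,0],[1,0.1,0,0],[1,0.1,0,0],[1,0.1,0,0],[1,0.1,0,0],[1,0.1,0,0]]]'
python3 -m handwheel '[[[1,0.1,0,0],[1,0.1,0,0],[1,0.1,0,0],[1,0.1,0,0],[1,0.1,0,0],[1,0.1,0,0],[1,0.1,0,0],[1,0.1,0,0],[0.8,0.03,0,0],[0.35,0,0,0],[0,0,0.8,0],[0,0,1,0],[0,0,1,0],[0,0,0.6,0],[0,0,0.25,0],[0,0,0.15,0],[0,0,0,0],[0,0,0,0],[0,0,0,0]]]'
```

```text
t: 20.78
tcp_pos: [0.4687, 0.0021, 0.1443]
tool_rot: [0.701, 0.713, -0.0, -0.001]
force: [0.4, 0.3, -1.2]
finger_gap: 0.723
gripper_force: 38.9
t: 23.15
tcp_pos: [0.4876, 0.2288, 0.0501]
tool_rot: [0.702, 0.712, 0.0, 0.0]
force: [0.1, -0.6, -1.9]
finger_gap: 0.723
gripper_force: 38.8
```

```bash
python3 -m handwheel '[[[0,0,0.05,0],[0,0,0.03,0],[0,0,0,0],[0,0,0,0]]]'
```

```text
t: 23.65
tcp_pos: [0.4875, 0.2288, 0.0485]
tool_rot: [0.702, 0.712, 0.0, 0.0]
force: [-1.3, 0.2, 5.5]
finger_gap: 0.725
gripper_force: 39.6
```

```bash
python3 -m handwheel '[[[0,0,0,0],[0,0,0,0],[0,0,0,0],[0,0,0,0],[0,0,-1,0],[0,0,-1,0],[0,0,-1,0],[0,0,-1,0],[0,0,-0.2,0],[-1,0,0,0],[-1,0,0,0],[-1,0,0,0],[-1,0,0,0],[-1,0,0,0],[-1,0,0,0],[-1,0,0,0],[-1,0,0,0],[-1,0,0,0],[-1,0,0,0],[-1,0,0,0]]]' 85
python3 -m handwheel '[[[-1,0,0,0],[-1,0,0,0],[-1,0,0,0],[-1,0,0,0],[-1,0,0,0],[-1,0,0,0],[-1,0,0,0],[-1,0,0,0],[-0.32,-0.07,0,0],[0,0,0,1],[0,0,0,1],[0,0,0,1],[0,0,0,1],[0,0,0,0.5],[0,0,0,0],[0,0,0,0],[0,0,0,0]]]' 48
python3 - <<'E'
from h import *
p,d,W=wrist();cv2.imwrite("pics/w2.png",p[:,:,::-1]);np.savez("w2.npz",p=p,d=d,W=W);h,s,v=hsv(p)
X,Y,Z=np.moveaxis(W,-1,0);b=(Z>.016)&(Z<.03)&(h>10)&(h<32)&(s>50)&(np.hypot(X-.492,Y+.254)<.025)
rect(W,b,"brass");pts=W[b][:,:2]*1000;print(cv2.minEnclosingCircle(cv2.convexHull(pts.astype(np.float32))))
a=np.arange(0,180,4);w=np.array([np.ptp(pts@[np.cos(t),np.sin(t)]) for t in np.radians(a)]);k=np.round(w,1);print(list(zip(a.tolist(),k.tolist())))
best=min(range(60),key=lambda o:sum(np.ptp(pts@[np.cos(t),np.sin(t)]) for t in np.radians([o,o+60,o+120])));print("flat normal",best)
p,d=snapshot("top");W=cloud("top",d);X,Y,Z=np.moveaxis(W,-1,0);cv2.imwrite("pics/top1.png",p[:,:,::-1])
c=(X>.4)&(X<.6)&(Y>.15)&(Y<.42);rect(W,c&(Z>.085),"red");rect(W,c&(Z>.07)&(Y<.29),"yel")
E
```

```text
t: 26.15
tcp_pos: [0.4906, -0.0469, 0.1516]
tool_rot: [0.702, 0.712, -0.0, -0.001]
force: [-0.2, -0.1, 0.3]
finger_gap: 0.993
gripper_force: 0.0
t: 28.28
tcp_pos: [0.4925, -0.2541, 0.1525]
tool_rot: [0.849, 0.529, -0.0, -0.0]
force: [0.2, -0.1, -0.2]
finger_gap: 0.565
gripper_force: 0.0
brass 439 rect c [ 493.  -254.5] size [26.9 24.3] ang 4.6 z [18.  21.8 23. ]
((492.8420104980469, -254.37576293945312), 13.86110782623291)
[(0, 26.8), (4, 26.9), (8, 26.9), (12, 26.9), (16, 26.7), (20, 26.4), (24, 26.0), (28, 25.5), (32, 25.1), (36, 24.9), (40, 25.7), (44, 26.4), (48, 26.9), (52, 27.3), (56, 27.6), (60, 27.7), (64, 27.7), (68, 27.6), (72, 27.3), (76, 26.9), (80, 26.5), (84, 25.9), (88, 25.1), (92, 24.5), (96, 24.5), (100, 25.0), (104, 25.4), (108, 25.7), (112, 26.2), (116, 26.4), (120, 26.6), (124, 26.7), (128, 26.6), (132, 26.4), (136, 26.0), (140, 25.5), (144, 24.9), (148, 24.2), (152, 23.9), (156, 24.1), (160, 24.6), (164, 25.0), (168, 25.7), (172, 26.2), (176, 26.5)]
flat normal 34
red 656 rect c [492.9 291.8] size [192.9  65.3] ang 85.6 z [85.2 92.8 98.6]
yel 547 rect c [487.9 228.5] size [62.4 63.2] ang 0.5 z [79.9 84.9 88.6]
```

View pics/w2.png

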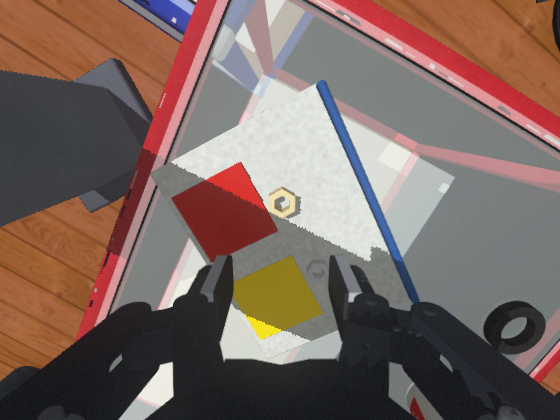

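View pics/top1.png

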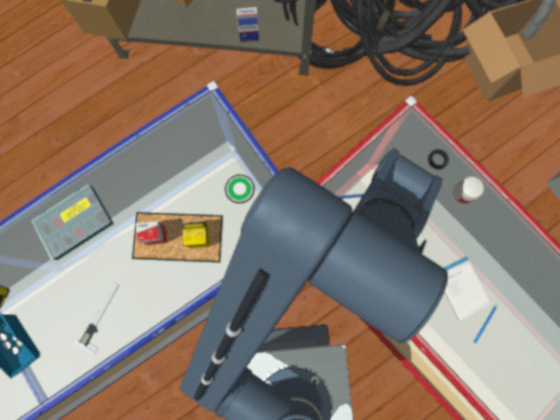

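The wrist view shows both pads clear (red (225,215), yellow (283,298)) and the brass nut at (284,204). The top view shows both cartons upright on the cork, red at (150,233) and yellow at (195,235). I go down on the nut and measure the pads from the same picture.

```bash
python3 - <<'E'
from h import *
f=np.load("w2.npz");p,d,W=f["p"],f["d"],f["W"];h,s,v=hsv(p);X,Y,Z=np.moveaxis(W,-1,0)
on=(Z>.004)&(Z<.016)&(X>.38)&(X<.5)
rect(W,on&((h<6)|(h>172))&(s>150)&(Y<-.19)&(Y>-.3),"redpad")
rect(W,on&(h>20)&(h<34)&(s>140)&(Y<-.3)&(Y>-.4),"yelpad")
E
python3 -m handwheel '[[[0,0,1,0],[0,0,1,0],[0,0,1,0],[0,0,1,0],[0,0,0.9,0],[0,0,0.5,0],[0,0,0.25,0],[0,0,0,0],[0,0,0,0],[0,0,0,0]]]'
```

```text
redpad 5728 rect c [ 438.2 -242.6] size [75.4 75.5] ang 1.2 z [10.  11.1 12.3]
yelpad 4415 rect c [ 439.4 -347.3] size [75.5 75.6] ang 0.9 z [ 9.9 11.  12.1]
t: 29.62
tcp_pos: [0.493, -0.2545, 0.012]
tool_rot: [0.849, 0.529, 0.0, 0.001]
force: [0.0, 0.0, -0.2]
finger_gap: 0.561
gripper_force: 0.0
```

```bash
python3 -m handwheel '[[[0,0,0.06,0],[0,0,0,0],[0,0,0,0],[0,0,0,0],[0,0,0,0],[0,0,0,0],[0,0,0,0],[0,0,0,0]]]' 16 30
python3 -m handwheel '[[[0,0,-0.2,0],[0,0,-0.6,0],[0,0,-1,0],[0,0,-1,0],[0,0,-0.8,0],[0,0,0,0]]]'
```

```text
t: 30.62
tcp_pos: [0.4899, -0.2527, 0.0108]
tool_rot: [0.848, 0.529, -0.002, -0.003]
force: [-6.0, 1.2, 12.0]
finger_gap: 0.272
gripper_force: 31.4
t: 31.38
tcp_pos: [0.494, -0.2552, 0.1019]
tool_rot: [0.849, 0.529, 0.001, 0.002]
force: [-0.6, -0.6, 0.1]
finger_gap: 0.272
gripper_force: 29.5
```

```bash
python3 -m handwheel '[[[0.5,-0.1,0,0],[1,-0.1,0,0],[1,-0.1,0,0],[1,-0.1,0,0],[1,-0.1,0,0],[1,-0.1,0,0],[1,-0.1,0,0],[1,-0.1,0,0],[1,-0.1,0,0],[1,-0.1,0,0],[1,-0.1,0,0],[1,-0.1,0,0],[1,-0.2,0,0],[0.5,-0.2,0,0],[0,0,0,0],[0,0,0,0]]]'
python3 - <<'E'
from h import *
print(sense()["tcp_pos"],sense()["finger_gap"])
p,d,W=wrist();cv2.imwrite("pics/w3.png",p[:,:,::-1]);h,s,v=hsv(p);X,Y,Z=np.moveaxis(W,-1,0)
near=np.hypot(X-.624,Y-.103)<.06
for nm,b in dict(green=near&(h>45)&(h<90)&(s>80)&(Z<.02),white=(np.hypot(X-.624,Y-.103)<.022)&(s<50)&(v>130)&(Z<.02)).items():
    rect(W,b,nm);print(cv2.minEnclosingCircle(cv2.convexHull((W[b][:,:2]*1000).astype(np.float32))))
E
```

```text
t: 33.38
tcp_pos: [0.5995, 0.0546, 0.0994]
tool_rot: [0.849, 0.529, -0.0, -0.0]
force: [0.3, -0.2, -0.7]
finger_gap: 0.28
gripper_force: 29.5
[0.59945481 0.05464502 0.0994391 ] 0.2799962508992454
green 5328 rect c [621.9 104.2] size [70.7 71.1] ang 64.5 z [3.4 4.5 5.6]
((621.7921142578125, 104.22480773925781), 35.89776611328125)
white 1797 rect c [621.8 104. ] size [35.5 35. ] ang 17.3 z [3.6 4.7 5.8]
((621.6905517578125, 104.13426971435547), 18.066566467285156)
```

View pics/w3.png

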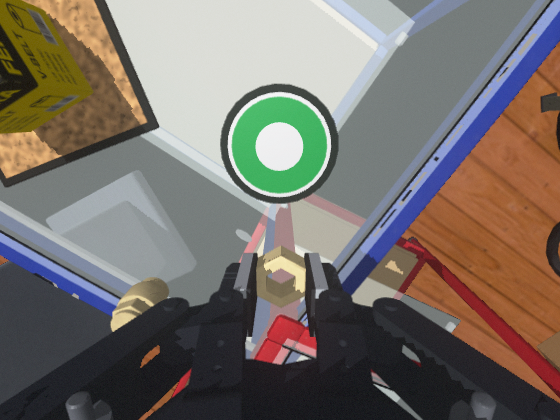

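The nut is held between the fingers at (283,275) and the mat is centred at (279,146).

```bash
python3 -m handwheel '[[[1,-0.07,0,0],[0.9,0,0,0],[0.27,0,0,0],[0,0,0,0],[0,0,1,0],[0,0,1,0],[0,0,1,0],[0,0,0.4,0],[0,0,0.2,0],[0,0,0,0],[0,0,0,0],[0,0,0,0]]]'
```

```text
t: 34.92
tcp_pos: [0.6228, 0.1046, 0.0106]
tool_rot: [0.849, 0.529, 0.001, 0.0]
force: [0.2, -0.5, -0.6]
finger_gap: 0.275
gripper_force: 29.5
```

```bash
python3 -m handwheel '[[[0,-0.03,0.06,0],[0,0,0.06,0],[0,0,0,0],[0,0,0,0]]]'
```

```text
t: 35.42
tcp_pos: [0.6215, 0.1049, 0.0068]
tool_rot: [0.849, 0.529, -0.0, -0.0]
force: [0.9, -0.0, 1.3]
finger_gap: 0.275
gripper_force: 29.5
```

```bash
python3 -m handwheel '[[[0,0,0,0],[0,0,0,0],[0,0,0,0],[0,0,0,0],[0,0,-0.4,0],[0,0,-1,0],[0,0,-1,0],[0,0,-1,0],[0,0,-1,0],[0,0,-1,0],[0,0,-0.6,0],[0,0,0,0],[0,0,0,0]]]' 48
python3 - <<'E'
from h import *
p,d,W=wrist();cv2.imwrite("pics/w4.png",p[:,:,::-1]);h,s,v=hsv(p);X,Y,Z=np.moveaxis(W,-1,0)
r=np.hypot(X-.622,Y-.104)
rect(W,(r<.06)&(h>45)&(h<90)&(s>80)&(Z<.02),"green");rect(W,(r<.03)&(Z>.013)&(Z<.03),"nut")
E
```

```text
t: 37.05
tcp_pos: [0.6209, 0.1049, 0.156]
tool_rot: [0.849, 0.529, -0.001, -0.0]
force: [-0.1, 0.2, 0.2]
finger_gap: 0.561
gripper_force: 0.0
green 3002 rect c [621.8 104.4] size [70.8 70.9] ang 78.8 z [3.4 4.5 5.7]
nut 424 rect c [621.2 105. ] size [27.7 23.6] ang 64.2 z [15.  18.  19.1]
```

View pics/w4.png

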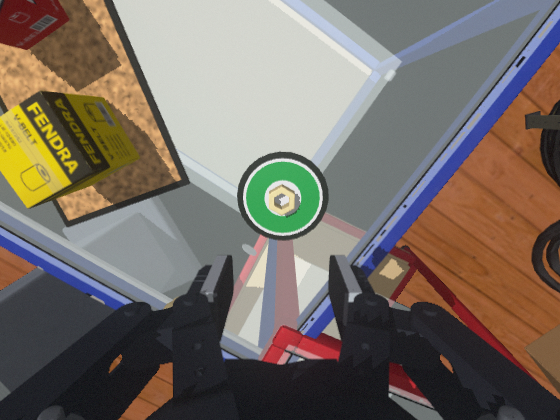

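The nut lies flat on the white spot at (283,201), within about 1 mm of the mat centre. Now I fetch the yellow carton.

```bash
python3 -m handwheel '[[[0,0,0,-1],[0,0,0,-1],[0,0,0,-1],[0,0,0,-1],[0,0,0,-0.5],[1,-1,0,0],[1,-1,0,0],[1,-1,0,0],[1,-1,0,0],[1,-1,0,0],[0.03,-0.27,0,0],[0,0,0,0],[0,0,0,0]]]' 85
python3 - <<'E'
from h import *
p,d,W=wrist();X,Y,Z=np.moveaxis(W,-1,0)
c=(X>.4)&(X<.6)&(Y>.15)&(Y<.42);rect(W,c&(Z>.089)&(Y>.3),"red");rect(W,c&(Z>.078)&(Y<.29),"yel")
print(np.degrees(R.from_quat(sense()["tool_rot"]).as_euler("zyx")))
E
```

```text
t: 38.72
tcp_pos: [0.4892, 0.228, 0.1566]
tool_rot: [0.702, 0.712, 0.0, 0.0]
force: [-0.3, 0.2, 0.1]
finger_gap: 0.994
gripper_force: 0.0
red 6766 rect c [502.8 347.9] size [50.2 44.8] ang 1.2 z [92.8 94.  95.2]
yel 53513 rect c [489.6 229.7] size [150.2  62.2] ang 0.2 z [ 83.8 231.  251.3]
[-9.07625189e+01  4.66122412e-02 -1.79999736e+02]
```

```bash
python3 -m handwheel '[[[0.03,-0.04,0,0],[0,0,1,0],[0,0,1,0],[0,0,1,0],[0,0,0.8,0],[0,0,0.4,0],[0,0,0.05,0],[0,0,0,0],[0,0,0,0],[0,0,0,0]]]'
python3 -m handwheel '[[[0,0,0,0],[0,0,0,0],[0,0,0,0],[0,0,0,0],[0,0,0,0],[0,0,0,0],[0,0,0,0]]]' 54 35
```

```text
t: 40.02
tcp_pos: [0.4874, 0.2296, 0.0512]
tool_rot: [0.702, 0.712, 0.001, 0.0]
force: [0.1, -0.7, -0.6]
finger_gap: 0.991
gripper_force: 0.0
t: 40.9
tcp_pos: [0.4874, 0.2295, 0.051]
tool_rot: [0.702, 0.712, 0.0, 0.0]
force: [1.5, 0.3, 5.8]
finger_gap: 0.723
gripper_force: 39.1
```

```bash
python3 -m handwheel '[[[0,0,-0.3,0],[0,0,-0.7,0],[0,0,-0.9,0],[0,0,-0.9,0],[0,0,-0.8,0],[-0.3,0,0,0],[-0.6,-0.1,0,0],[-1,-0.1,0,0],[-1,-0.1,0,0],[-1,-0.1,0,0],[-1,-0.1,0,0],[-1,-0.1,0,0],[-1,-0.1,0,0],[-1,-0.1,0,0],[-1,-0.1,0,0],[-1,-0.1,0,0],[-1,-0.1,0,0],[-1,-0.1,0,0],[-1,-0.1,0,0],[-1,-0.1,0,0]]]'
python3 -m handwheel '[[[-1,-0.1,0,0],[-1,-0.1,0,0],[-1,-0.1,0,0],[-1,-0.1,0,0],[-1,-0.1,0,0],[-1,-0.1,0,0],[-1,-0.1,0,0],[-1,-0.1,0,0],[-0.8,-0.03,0,0],[-0.35,0,0,0],[0,0,0,0],[0,0,0,0],[0,0,0,0]]]'
```

```text
t: 43.4
tcp_pos: [0.4553, -0.1196, 0.1394]
tool_rot: [0.702, 0.712, -0.001, -0.002]
force: [0.7, 0.4, -2.7]
finger_gap: 0.719
gripper_force: 38.7
t: 45.02
tcp_pos: [0.4398, -0.3466, 0.1406]
tool_rot: [0.702, 0.713, 0.0, -0.0]
force: [-0.0, -0.1, -2.6]
finger_gap: 0.717
gripper_force: 38.7
```

```bash
python3 -m handwheel '[[[-0.03,0,0.6,0],[0,0,1,0],[0,0,0.9,0],[0,0,0.5,0],[0,0,0.24,0],[0,0,0,0],[0,0,0,0],[0,0,0,0]]]'
```

```text
t: 46.02
tcp_pos: [0.4401, -0.3487, 0.0603]
tool_rot: [0.702, 0.712, -0.0, 0.001]
force: [-0.2, -0.2, -1.0]
finger_gap: 0.719
gripper_force: 38.7
```

```bash
for i in 1 2 3; do python3 -m handwheel '[[[0,0,0,0]]]' | grep tcp; done; python3 -m handwheel '[[[0,0,0.05,0],[0,0,0.03,0],[0,0,0,0],[0,0,0,0]]]'
```

```text
tcp_pos: [0.44, -0.3485, 0.06]
tcp_pos: [0.4398, -0.3484, 0.0598]
tcp_pos: [0.4398, -0.3483, 0.0596]
t: 46.9
tcp_pos: [0.4398, -0.3484, 0.058]
tool_rot: [0.702, 0.712, -0.0, 0.0]
force: [-0.1, 1.1, 3.5]
finger_gap: 0.724
gripper_force: 39.4
```

```bash
python3 -m handwheel '[[[0.03,0,-0.05,0],[0,0,0,0],[0,0,0.06,0],[0,0,0,0],[0,0,0,0]]]'
python3 -m handwheel '[[[0,0,0,0],[0,0,0,0],[0,0,0,0],[0,0,0,0],[0,0,0,0],[0,0,-0.6,0],[0,0,-1,0],[0,0,-1,0],[0,0,-1,0],[0,0,-0.8,0],[1,0,0,0],[1,0,0,0],[1,0,0,0],[0,0,0,0],[0,0,0,0],[0,0,0,0]]]' 85
python3 - <<'E'
from h import *
p,d,W=wrist();cv2.imwrite("pics/w5.png",p[:,:,::-1]);h,s,v=hsv(p);X,Y,Z=np.moveaxis(W,-1,0)
rect(W,(Z>.086)&(Z<.096)&(Y<-.31)&(Y>-.39)&(X>.4)&(X<.48),"yeltop")
on=(Z>.004)&(Z<.016)&(X>.38)&(X<.5)
rect(W,on&((h<6)|(h>172))&(s>150)&(Y<-.19)&(Y>-.3),"redpad")
rect(W,on&(h>20)&(h<34)&(s>140)&(Y<-.3)&(Y>-.4),"yelpad")
E
```

```text
t: 47.52
tcp_pos: [0.4398, -0.3476, 0.0579]
tool_rot: [0.702, 0.712, -0.0, 0.0]
force: [-1.1, 1.6, 5.5]
finger_gap: 0.724
gripper_force: 39.5
t: 49.52
tcp_pos: [0.439, -0.2734, 0.1673]
tool_rot: [0.702, 0.712, -0.0, 0.0]
force: [0.5, 0.1, -0.1]
finger_gap: 0.994
gripper_force: 0.0
yeltop 5107 rect c [ 440.1 -347.4] size [62.4 63.1] ang 0.3 z [89.6 90.9 91.9]
redpad 5971 rect c [ 437.9 -242.8] size [75.1 74.4] ang 0.8 z [ 9.9 11.1 12.3]
yelpad 767 rect c [ 439.1 -327.4] size [75.9 35.9] ang 1.5 z [ 9.8 11.2 14.3]
```

View pics/w5.png

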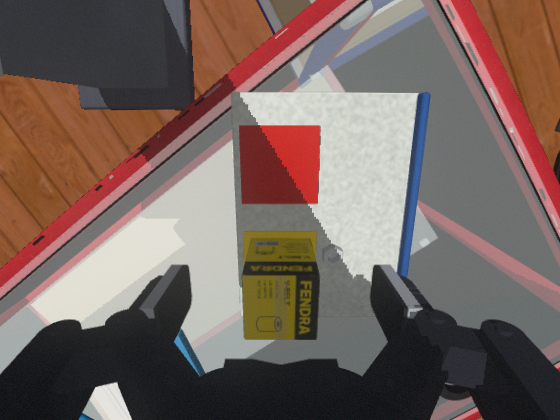

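Yellow is back on its pad within about 1 mm, with the same face the same way (top at (280,300)); the red pad at (280,165) is free. I fetch red.

```bash
python3 -m handwheel '[[[1,0.12,0,0],[1,0.12,0,0],[1,0.12,0,0],[1,0.12,0,0],[1,0.12,0,0],[1,0.12,0,0],[1,0.12,0,0],[1,0.12,0,0],[1,0.12,0,0],[1,0.12,0,0],[1,0.12,0,0],[1,0.12,0,0],[1,0.12,0,0],[1,0.12,0,0],[1,0.12,0,0],[1,0.12,0,0],[1,0.12,0,0],[1,0.12,0,0],[1,0.12,0,0],[1,0.12,0,0]]]'
python3 -m handwheel '[[[1,0.12,0,0],[1,0.12,0,0],[1,0.12,0,0],[1,0.12,0,0],[1,0,0,0],[0.14,0,0,0],[0,0,0,0],[0,0,0,0],[0,0,0,0]]]'
python3 - <<'E'
from h import *
p,d,W=wrist();X,Y,Z=np.moveaxis(W,-1,0)
rect(W,(Z>.088)&(Z<.1)&(X>.45)&(X<.55)&(Y>.3)&(Y<.41),"red")
E
```

```text
t: 52.08
tcp_pos: [0.492, 0.2287, 0.1672]
tool_rot: [0.702, 0.712, 0.0, 0.0]
force: [0.1, 0.7, 0.5]
finger_gap: 0.997
gripper_force: 0.0
t: 53.2
tcp_pos: [0.5015, 0.356, 0.1673]
tool_rot: [0.702, 0.712, -0.0, 0.0]
force: [0.2, -1.0, -0.6]
finger_gap: 0.996
gripper_force: 0.0
red 5258 rect c [502.6 355.9] size [50.1 60.4] ang 1.3 z [92.8 94.  95.1]
```

```bash
python3 -m handwheel '[[[0,0.04,1,0],[0,0,1,0],[0,0,1,0],[0,0,0.8,0],[0,0,0.4,0],[0,0,0.2,0],[0,0,0,0],[0,0,0,0],[0,0,0,0]]]'
python3 -m handwheel '[[[0,0,0,0],[0,0,0,0],[0,0,0,0],[0,0,0,0],[0,0,0,0],[0,0,0,0],[0,0,0,0],[0,0,0,0]]]' 42 35
```

```text
t: 54.38
tcp_pos: [0.5028, 0.3571, 0.058]
tool_rot: [0.702, 0.712, 0.001, 0.0]
force: [-0.2, 0.1, 0.0]
finger_gap: 0.995
gripper_force: 0.0
t: 55.38
tcp_pos: [0.5024, 0.357, 0.0576]
tool_rot: [0.702, 0.712, 0.0, -0.0]
force: [-2.1, 0.4, 5.0]
finger_gap: 0.584
gripper_force: 37.5
```

```bash
python3 -m handwheel '[[[0,0,-0.3,0],[0,0,-0.7,0],[0,0,-0.9,0],[0,0,-0.9,0],[0,0,-0.8,0],[-0.3,0,0,0],[-0.6,-0.1,0,0],[-1,-0.1,0,0],[-1,-0.1,0,0],[-1,-0.1,0,0],[-1,-0.1,0,0],[-1,-0.1,0,0],[-1,-0.1,0,0],[-1,-0.1,0,0],[-1,-0.1,0,0],[-1,-0.1,0,0],[-1,-0.1,0,0],[-1,-0.1,0,0],[-1,-0.1,0,0],[-1,-0.1,0,0]]]'
python3 -m handwheel '[[[-1,-0.15,0,0],[-1,-0.15,0,0],[-1,-0.15,0,0],[-1,-0.15,0,0],[-1,-0.15,0,0],[-1,-0.15,0,0],[-1,-0.15,0,0],[-1,-0.15,0,0],[-1,-0.15,0,0],[-0.7,-0.16,0,0],[-0.3,0,0,0],[0,0,0.6,0],[0,0,1,0],[0,0,0.9,0],[0,0,0.5,0],[0,0,0.2,0],[0,0,0,0],[0,0,0,0],[0,0,0,0],[0,0,0,0]]]'
```

```text
t: 57.88
tcp_pos: [0.4708, 0.0076, 0.1465]
tool_rot: [0.702, 0.712, -0.001, -0.001]
force: [0.0, -0.7, -3.0]
finger_gap: 0.58
gripper_force: 37.0
t: 60.38
tcp_pos: [0.4386, -0.2417, 0.0677]
tool_rot: [0.702, 0.712, 0.0, 0.0]
force: [0.6, 0.1, -3.2]
finger_gap: 0.584
gripper_force: 37.0
```

```bash
python3 -m handwheel '[[[0,-0.02,0.06,0],[0,0,0.04,0],[0,0,0.03,0],[0,0,0,0],[0,0,0,0],[0,0,0,0]]]'
```

```text
t: 61.12
tcp_pos: [0.4378, -0.2416, 0.0645]
tool_rot: [0.702, 0.712, -0.0, 0.0]
force: [-1.2, 0.9, 6.0]
finger_gap: 0.587
gripper_force: 37.8
```

Red is in contact with its pad, so I release, rise and look.

```bash
python3 -m handwheel '[[[0,0,0,0],[0,0,0,0],[0,0,0,0],[0,0,0,0],[0,0,0,0],[0,0,-0.6,0],[0,0,-1,0],[0,0,-1,0],[0,0,-1,0],[0,0,-1,0],[0,0,-1,0],[0,0,-1,0],[0,0,0,0],[0,0,0,0],[0,0,0,0]]]' 85
python3 - <<'E'
from h import *
p,d,W=wrist();cv2.imwrite("pics/w6.png",p[:,:,::-1]);h,s,v=hsv(p);X,Y,Z=np.moveaxis(W,-1,0)
rect(W,(Z>.086)&(Z<.096)&(Y<-.31)&(Y>-.39)&(X>.4)&(X<.48),"yeltop")
rect(W,(Z>.096)&(Z<.107)&(Y<-.19)&(Y>-.29)&(X>.4)&(X<.48),"redtop")
p,d=snapshot("side");cv2.imwrite("pics/s6.png",p[:,:,::-1])
E
```

```text
t: 63.0
tcp_pos: [0.4373, -0.241, 0.2281]
tool_rot: [0.702, 0.712, -0.0, -0.001]
force: [0.0, 0.7, -0.4]
finger_gap: 0.993
gripper_force: 0.0
yeltop 3172 rect c [ 440.3 -346.8] size [62.7 62.3] ang 89.6 z [89.5 90.8 91.9]
redtop 3549 rect c [ 438.2 -242.7] size [50.1 60.7] ang 1.3 z [ 99.8 101.  102.2]
```

View pics/w6.png

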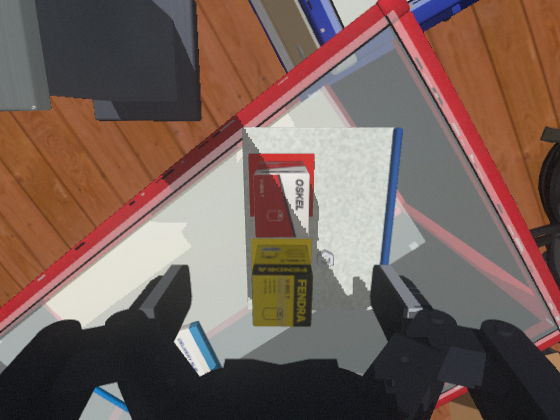

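View pics/s6.png

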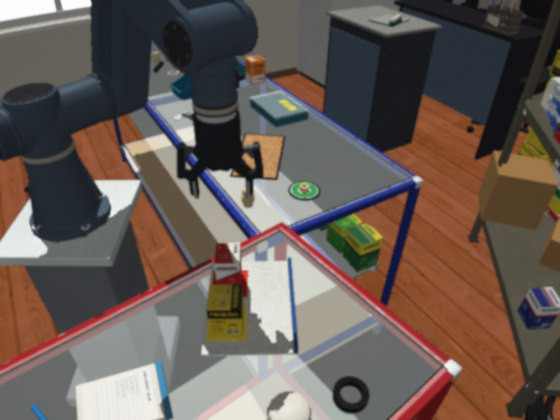

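Both cartons stand square on their pads (red (281,200), yellow (282,290)). The nut is on the green mat at (304,188) in the side view, and the coupler and steel nut are untouched. I hand in.

```bash
python3 -c "from station import *;print(sign_off())"
```

```text
the job is handed in; nothing more can be done
None
```

The job is handed in after about 63 s of robot time: the brass nut lies flat on the white spot, both cartons stand back on their own pads to within about 1 mm and turned as before, and the steel nut and coupling were left alone.

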